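Switch on three choppers in order of size

ROBOT

A 6-joint arm with a two-finger parallel gripper is mounted at the origin on the work surface. World frame = base frame: x ahead of the robot, y to its left, z up, the work surface at z = 0. Lengths are in m, angles in rad, forces in N, time in s.
With the tool pointing down it reaches from about 0.35 to 0.975 m from the base axis. Payload 4.9 kg.
Tool frame: the origin (TCP) lies midway between the tips of the shut fingers; the grasp point (between the pads) lies 19 mm behind it; z points along the fingers, y is the line along which they close (so a half turn about z gives the same grasp; the last joint's range is limited). The gripper opens to 85 mm and grips with 20 to 120 N. Pads are 22 mm wide; open, the fingers measure 114 mm over their backs; the gripper's body (76 mm by 85 mm) begins 54 mm behind the grasp point. The pads swing forward as they close: fully open they stand 13 mm farther back than shut.
Start: joints at [-1.454, 0.053, 1.613, -0, 1.476, -0.119], TCP at [0.146, -0.608, 0.231] pointing down, gripper open.
Joint ranges: [-3.01, 3.01], [-1.01, 2.22], [0.06, 2.58], [-1.02, 4.17], [0.09, 2.62], [-3.14, 3.14]. Speed limits (rad/s): [2.57, 2.57, 3.14, 3.14, 3.14, 3.14].

INTERFACE

Orientations are given as a unit quaternion [w, x, y, z].
In Python, from plant import * gives the robot as it stands.
- The arm moves only by the tool jog_arm, never from a script. Its argument "targets" is a list of rows, each a list of 3 entries, a list of its own where there are three numbers: the shift along the tool's x, y, z in units of 25 mm (1.0 is 25 mm), then the turn, a rotation vector about the tool's x, y, z in units of 8 degrees (1.0 is 8 degrees), then the opening in per cent of the stroke, from 0 (shut) to 100 (fully open). A call has 1 to 8 rows; each row is the pose to reach, as a shift and turn from the pose commanded when the call began, along the tool's axes at that moment; what a row does not reach only later rows make up. A row lasts 1/8 s, in which the tool goes at most 62.5 mm and 10.7 degrees, less where a joint would pass 70% of its speed; a pose out of reach is approached as far as the arm can. A call with a gripper value outside its range is refused whole. The fingers move at their own pace and stop on an object; the grip force is fixed at half the most. Time passes only in rows, so rows that repeat a pose let the fingers close. It gives the time, the measured TCP pose, the force, the opening and the grip force at its end, in the units of the state.
- state(): the state, without advancing time (a new reading comes with each control period).
- grab_frame(name): name is "side" or "top" or "wrist"; returns (picture, depth): 480x640x3 uint8, red, green, blue; 480x640 float32, m along the optical axis (not along the pixel's ray), 0 where there is no reading.
- camera_params(name): a dict with "fovy" (degrees; the focal length in pixels is half the picture's height over the tangent of half this angle, whatever the lens; pixels are square), "cx", "cy" (the principal point, pixels), "rvec" (rotation vector, rad) and "tvec" (3), from world to camera coordinates, as OpenCV has them; the wrist camera has in their place "hand_eye" (4x4, takes a point from camera to tool coordinates, whose origin is the TCP and whose axes are the flange's). Camera axes: x right, y down, z forward; pixel columns grow to the right and rows downward; lengths in m; the calibration is good to about 2 mm. A picture is of the moment at which its call begins: read the wrist's pose just before it. camera_params takes no time and is no camera call.
- job_done(): hands the job in; it is judged then, once.
The state is a dict: "time": time; "joint_pos": joint angles; "joint_vel": joint speeds; "joint_efforts": joint torques, N m; "tool_pos": TCP position; "tool_rot": TCP orientation; "contact_force": force on the tool from outside, world axes, zero at the start; "ft_torque": the same for the moment, N m; "gripper_width": opening from 0.0 (shut) to 1.0 (fully open); "grasp_force": force on a finger pad.
Only numpy, scipy, OpenCV 4.12 (cv2) and the standard library are available. Lean on these libraries where they do the work, as an engineer would, in place of code of your own. Each camera call takes 0.05 s, during which the arm holds its last target. There are 200 camera calls.

TASK

Switch on the three food choppers for the test run, smallest first, then the medium one, then the largest: with a fingertip, lightly press the round key on top of each one's black housing until it is in and stays in. Do not pick up, shove or tip the choppers, and leave the other things on the bench where they are.

Things in the scene. Friction and masses are not known exactly. Their poses are not given: they have to be found in the camera images.
- chopper_small: The small food chopper, loose on the bench: a round clear bowl with a clear lid, 84 mm across and 88 mm high, joined to an upright black motor housing 72 mm wide and 92 mm high. Origin on the bench surface, under the centre of its key, z up; its x axis points level from the housing to the bowl, whose centre lies 74 mm along it. It can stand in any of the three places.
- key_small_top (a point): Centre of the top face of the small chopper's power key: a flat round grey cap, 32 mm across, over a steel collar in the middle of the top of the black housing. Out, its top is 117 mm above the bench, 25 above the housing, 21 above the collar; nothing on the chopper is higher. The key moves 10 mm straight down; its cushioned cap gives 1 mm per 1.5 N, at most 9 mm more, and springs back.
- key_small (a joint): How far the stem of the small chopper's key is pressed in, m: 0 out, 0.010 fully in against its stop. The stem has no return spring: about 2.5 to 4 N slides it, and it stays where it is left. It counts as in from 0.005. Pressing the chopper with over 20 N is too rough.
- chopper_medium: The medium food chopper, loose on the bench: a round clear bowl with a clear lid, 106 mm across and 114 mm high, joined to an upright black motor housing 86 mm wide and 118 mm high. Origin on the bench surface, under the centre of its key, z up; its x axis points level from the housing to the bowl, whose centre lies 92 mm along it. It can stand in any of the three places.
- key_medium_top (a point): Centre of the top face of the medium chopper's power key: a flat round grey cap, 32 mm across, over a steel collar in the middle of the top of the black housing. Out, its top is 143 mm above the bench, 25 above the housing, 21 above the collar; nothing on the chopper is higher. The key moves 10 mm straight down; its cushioned cap gives 1 mm per 1.5 N, at most 9 mm more, and springs back.
- key_medium (a joint): How far the stem of the medium chopper's key is pressed in, m: 0 out, 0.010 fully in against its stop. The stem has no return spring: about 2.5 to 4 N slides it, and it stays where it is left. It counts as in from 0.005. Pressing the chopper with over 20 N is too rough.
- chopper_large: The large food chopper, loose on the bench: a round clear bowl with a clear lid, 132 mm across and 144 mm high, joined to an upright black motor housing 100 mm wide and 148 mm high. Origin on the bench surface, under the centre of its key, z up; its x axis points level from the housing to the bowl, whose centre lies 112 mm along it. It can stand in any of the three places.
- key_large_top (a point): Centre of the top face of the large chopper's power key: a flat round grey cap, 32 mm across, over a steel collar in the middle of the top of the black housing. Out, its top is 173 mm above the bench, 25 above the housing, 21 above the collar; nothing on the chopper is higher. The key moves 10 mm straight down; its cushioned cap gives 1 mm per 1.5 N, at most 9 mm more, and springs back.
- key_large (a joint): How far the stem of the large chopper's key is pressed in, m: 0 out, 0.010 fully in against its stop. The stem has no return spring: about 2.5 to 4 N slides it, and it stays where it is left. It counts as in from 0.005. Pressing the chopper with over 20 N is too rough.
- scoop: Bystander: white open measuring cup, 72 mm across and 85 mm high, standing at the left end of the row of choppers. Origin at the centre of its underside.
- spatula: Bystander: black-handled spatula lying flat at the right end of the row of choppers. Origin under the tool, x along it towards the blade.
- spindle: Bystander: spare clamp spindle, black rubber foot 34 mm across with a 10 mm steel pin, 69 mm high in all, standing on the robot's side of the choppers. Origin at the centre of its underside.
There are look-alikes about, which are no part of the job. What is shaped like the chopper_large but orange is not meant. Leave any purple look-alike of the chopper_small alone.

How it is judged:
On the way, in this order (a step that is already met when the one before it is completed fails the run):
1. the small chopper's key is pressed in (value of joint key_small above 0.005 m), for 0.1 s.
2. the medium chopper's key is pressed in (value of joint key_medium above 0.005 m), for 0.1 s.
3. the large chopper's key is pressed in (value of joint key_large above 0.005 m), for 0.1 s.
At the end, for the whole second after the job is handed in: All three keys are in by at least 5 mm of their 10 mm; each chopper is upright, at rest and within 20 mm of where it started; the bystanders are within 30 mm of where they started (value of joint each of key_small, key_medium, key_large above 0.005 m and distance of each of chopper_small, chopper_medium, chopper_large from where it was at the start of the episode below 0.02 m and angle between each of chopper_small, chopper_medium, chopper_large's own z axis and vertical below 0.1 rad and linear speed of each of chopper_small, chopper_medium, chopper_large below 0.02 m/s and distance of each of scoop, spatula, spindle from where it was at the start of the episode below 0.03 m); the robot touches nothing.
It fails at once if the medium key is pressed by more than 3 mm before the small one is in (value of joint key_medium above 0.003 m and value of joint key_small below 0.005 m).
It fails at once if the large key is pressed by more than 3 mm before the medium one is in (value of joint key_large above 0.003 m and value of joint key_medium below 0.005 m).
It fails at once if a chopper is pressed or hit with more than 20 N (contact force between any of the fingers, the arm and chopper_small above 20 N or contact force between any of the fingers, the arm and chopper_medium above 20 N or contact force between any of the fingers, the arm and chopper_large above 20 N).
It fails at once if a chopper is lifted, shoved by more than 20 mm or tipped (distance of any of chopper_small, chopper_medium, chopper_large from where it was at the start of the episode above 0.02 m or angle between any of chopper_small, chopper_medium, chopper_large's own z axis and vertical above 0.1 rad or height (world z) of any of chopper_small, chopper_medium, chopper_large above 0.008 m).
It fails at once if the measuring cup, the spatula or the spindle is moved by more than 30 mm (distance of any of scoop, spatula, spindle from where it was at the start of the episode above 0.03 m).
It also fails if it takes over 54 s, if anything falls off the work surface, if the arm or the gripper's body presses on something with over 40 N, if the wrist force passes 120 N, or if a joint passes its speed limit or range.

## Working session

There is one attempt and no reset: what is moved stays moved. The work goes in short steps, Python scripts to look and compute and a tool call to move; the robot and the scene stay as the last step left them, time stands still between calls to the robot, and variables do not carry over. Pictures are saved under pics/ and viewed, at most 10 in all, crops included, and the job is handed in when it is done.

Besides the shell and the picture viewer there is one more tool, called after "Call:" as name(argument=value, ...), one argument or row to a line, values as JSON. jog_arm: Moves the arm, as the interface text tells. Its arguments: {"type":"object","properties":{"targets":{"type":"array"}},"required":["targets"]}

```bash
mkdir -p pics
cat > h.py <<'E'
from plant import *
import numpy as np, cv2
def K(c,im):
    f=im.shape[0]/2/np.tan(np.radians(c["fovy"])/2); return f,c["cx"],c["cy"]
def world(name,im,dep):
    c=camera_params(name); f,cx,cy=K(c,im)
    v,u=np.indices(dep.shape); P=np.stack([(u-cx)/f*dep,(v-cy)/f*dep,dep],-1)
    R=cv2.Rodrigues(np.array(c["rvec"],float))[0]; t=np.array(c["tvec"],float).ravel()
    return (P-t)@R
E
python3 - <<'E'
from h import *
for n in("top","side"):
    im,d=grab_frame(n); cv2.imwrite(f"pics/{n}.png",im[...,::-1]); np.savez(f"{n}.npz",im=im,d=d); print(camera_params(n))
print(state())
E
```

```text
{'fovy': 51.38155448677256, 'cx': 309.7769276911198, 'cy': 243.98239638661272, 'rvec': array([ 2.1699615 , -2.10625688,  0.20123105]), 'tvec': array([-0.01827321,  0.40428719,  1.49057874])}
{'fovy': 49.66719233927103, 'cx': 320.78533951485286, 'cy': 232.4598116720811, 'rvec': array([ 0.97552722, -2.55751495,  0.94932508]), 'tvec': array([0.29105005, 0.29765085, 1.24142095])}
{'time': 0.1, 'joint_pos': array([-1.45403240e+00,  5.32940201e-02,  1.61411187e+00, -4.62299248e-06,
        1.47599623e+00, -1.18978128e-01]), 'joint_vel': array([ 0.0003845 , -0.00219508, -0.00240933, -0.00031822,  0.00143074,
        0.00069593]), 'joint_efforts': array([ 9.31578252e-04, -3.94905674e+01, -3.71365142e+01, -8.39213499e-05,
        3.92286340e-03,  9.77058988e-06]), 'tool_pos': array([ 0.14592656, -0.60716693,  0.23021076]), 'tool_rot': array([-9.04733379e-04,  9.93060817e-01,  1.17598445e-01, -1.29928724e-06]), 'contact_force': array([-0.14276982, -0.02068918,  0.03430352]), 'ft_torque': array([-0.03509129,  0.01361555, -0.0171314 ]), 'grasp_force': 0.0, 'gripper_width': 1.001780040657592}
```

View pics/top.png

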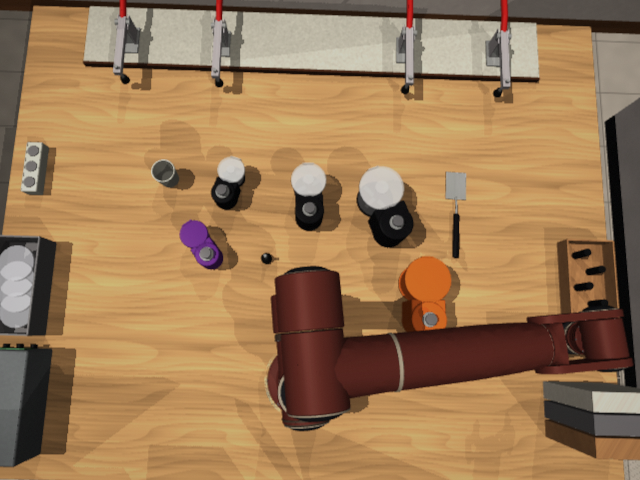

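View pics/side.png

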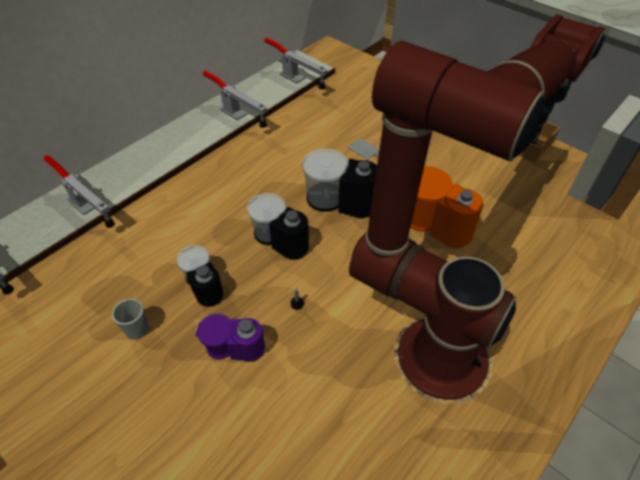

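The top view shows the small key near (222,190), the medium near (309,209) and the large near (396,222). The purple and orange look-alikes are nearer the robot. I'll enlarge the keys.

Run:
```python
from h import *
z=np.load("top.npz"); im,d=z["im"],z["d"]; W=world("top",im,d)
c=camera_params("top"); f,cx,cy=K(c,im); R=cv2.Rodrigues(c["rvec"])[0]; t=c["tvec"].ravel(); C=-R.T@t
t3=[]
for (u,v),h in zip([(222,190),(309,209),(396,222)],(.117,.143,.173)):
    w=W[v-20:v+20,u-20:u+20]; m=(abs(w[...,2]-h)<.008); m[:6]=0
    print(np.round(np.median(w[m],0),4) if m.any() else 0,m.sum(), W[v,u].round(4))
    r=R.T@np.array([(u-cx)/f,(v-cy)/f,1]); print((C+r*(h-C[2])/r[2]).round(4))
    t3.append(cv2.resize(im[v-20:v+20,u-20:u+20],None,fx=6.5,fy=6.5,interpolation=cv2.INTER_CUBIC))
cv2.imwrite("pics/c.png",np.hstack(t3)[...,::-1])
for u,v in[(163,172),(201,245),(266,258),(428,315)]: print(u,v,W[v,u].round(3))
```

```text
[0.5471 0.2606 0.1176] 93 [0.5439 0.2576 0.1144]
[0.5431 0.2571 0.117 ]
[0.4951 0.0006 0.1435] 93 [4.871e-01 3.000e-04 1.456e-01]
[4.877e-01 3.000e-04 1.430e-01]
[ 0.4566 -0.2481  0.1728] 102 [ 0.4515 -0.2452  0.1699]
[ 0.4508 -0.2447  0.173 ]
163 172 [0.626 0.466 0.009]
201 245 [0.382 0.313 0.091]
266 258 [0.358 0.126 0.028]
428 315 [ 0.194 -0.33   0.18 ]
```

View pics/c.png

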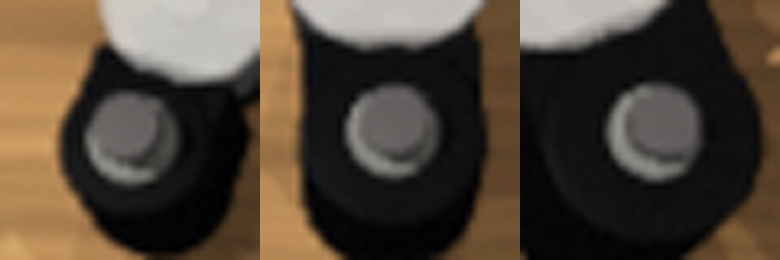

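Call:
jog_arm(
  targets=[
    [[0,0,-1.2],[0,0,0],0],
    [[1.6,-2,-1.2],[0,0,0],0],
    [[3.2,-4,-1.2],[0,0,0],0],
    [[4.8,-6,-1.2],[0,0,0],0],
    [[6.4,-8,-1.2],[0,0,0],0],
    [[8,-10,-1.2],[0,0,0],0],
    [[9.6,-12,-1.2],[0,0,0],0],
    [[11.2,-14,-1.2],[0,0,0],0],
  ],
)

```text
time: 1.1
tool_pos: [0.3322, -0.2097, 0.2609]
tool_rot: [0.0, 0.993, 0.117, 0.0]
contact_force: [1.1, -1.5, 0.4]
gripper_width: 0.006
grasp_force: 0.0
```

Call:
jog_arm(
  targets=[
    [[1.6,-2,0],[0,0,0],0],
    [[3.2,-4,0],[0,0,0],0],
    [[4.8,-6,0],[0,0,0],0],
    [[6.4,-8,0],[0,0,0],0],
    [[8,-10,0],[0,0,0],0],
    [[9.6,-12,0],[0,0,0],0],
    [[11.2,-14,0],[0,0,0],0],
    [[12.5,-16,0],[0,0,0],0],
  ],
)

```text
time: 2.1
tool_pos: [0.54, 0.245, 0.2607]
tool_rot: [0.0, 0.993, 0.118, -0.0]
contact_force: [0.6, -0.3, 0.5]
gripper_width: -0.0
grasp_force: 0.0
```

Call:
jog_arm(
  targets=[
    [[0,0,0],[0,0,0],0],
    [[0,0,0],[0,0,0],0],
  ],
)

```text
time: 2.35
tool_pos: [0.5392, 0.2428, 0.2606]
tool_rot: [0.0, 0.993, 0.118, -0.001]
contact_force: [0.5, 0.2, 0.6]
gripper_width: -0.0
grasp_force: 0.0
```

```bash
cat >> h.py <<'E'
from scipy.spatial.transform import Rotation as Ro
def wrist(fn):
    s=state(); im,d=grab_frame("wrist"); cv2.imwrite(fn,im[...,::-1])
    c=camera_params("wrist"); H=np.array(c["hand_eye"]); f,cx,cy=K(c,im)
    q=s["tool_rot"]; R=Ro.from_quat([q[1],q[2],q[3],q[0]]).as_matrix()
    v,u=np.indices(d.shape); P=np.stack([(u-cx)/f*d,(v-cy)/f*d,d],-1)
    W=(P@H[:3,:3].T+H[:3,3])@R.T+s["tool_pos"]; W[d==0]=np.nan
    def ray(u,v,h):
        r=R@H[:3,:3]@np.array([(u-cx)/f,(v-cy)/f,1]); C=R@H[:3,3]+s["tool_pos"]
        return C+r*(h-C[2])/r[2]
    return s,R,im,W,ray
E
python3 - <<'E'
from h import *
s,R,im,W,ray=wrist("pics/w1.png")
m=abs(W[...,2]-.117)<.004
n,l,st,ce=cv2.connectedComponentsWithStats(m.astype(np.uint8))
for i in range(1,n):
    if st[i,4]>300:
        p=np.nanmedian(W[l==i],0); print(st[i],ce[i].round(1),p.round(4), ray(*ce[i],.117).round(4), (R.T@(p-s["tool_pos"])/.025).round(2))
print(s["contact_force"])
E
```

```text
[  506   181   134   186 12646] [576.7 262.1] [0.571  0.0083 0.1146] [0.5642 0.0079 0.117 ] [-0.95  9.42  5.84]
[ 284  199   36   36 1013] [301.2 216.7] [0.5472 0.2583 0.1166] [0.5472 0.2583 0.117 ] [ 0.46 -0.53  5.76]
[0.48328026 0.19625263 0.55668576]
```

View pics/w1.png

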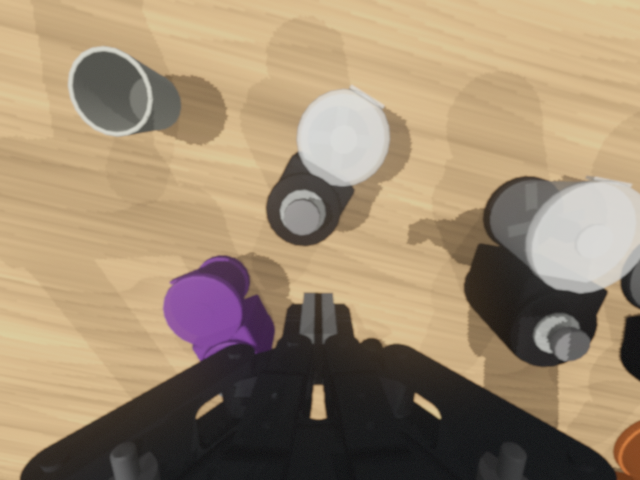

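The wrist view shows the small chopper's cap at (301,216), about 14 mm from the tool. Next I centre over it and descend.

Call:
jog_arm(
  targets=[
    [[0.46,-0.58,0],[0,0,0],0],
    [[0.46,-0.58,1.5],[0,0,0],0],
    [[0.46,-0.58,3],[0,0,0],0],
    [[0.46,-0.58,4.3],[0,0,0],0],
    [[0.46,-0.58,5],[0,0,0],0],
    [[0.46,-0.58,5.4],[0,0,0],0],
    [[0.46,-0.58,5.4],[0,0,0],0],
    [[0.46,-0.58,5.4],[0,0,0],0],
  ],
)

```text
time: 3.4
tool_pos: [0.5484, 0.2601, 0.1279]
tool_rot: [-0.0, 0.993, 0.118, 0.001]
contact_force: [-0.7, 1.0, 0.5]
gripper_width: -0.002
grasp_force: 0.0
```

Call:
jog_arm(
  targets=[
    [[0,0,0.2],[0,0,0],0],
    [[0,0,0.4],[0,0,0],0],
    [[0,0,0.5],[0,0,0],0],
    [[0,0,0.6],[0,0,0],0],
    [[0,0,0.65],[0,0,0],0],
    [[0,0,0.7],[0,0,0],0],
    [[0,0,0.7],[0,0,0],0],
    [[0,0,0.7],[0,0,0],0],
  ],
)

```text
time: 4.4
tool_pos: [0.5476, 0.2598, 0.1089]
tool_rot: [-0.0, 0.993, 0.118, 0.0]
contact_force: [0.9, 0.2, 2.3]
gripper_width: -0.0
grasp_force: 1.0
```

Call:
jog_arm(
  targets=[
    [[0,0,0.08],[0,0,0],0],
    [[0,0,0.16],[0,0,0],0],
    [[0,0,0.2],[0,0,0],0],
    [[0,0,0.24],[0,0,0],0],
    [[0,0,0.28],[0,0,0],0],
    [[0,0,0.28],[0,0,0],0],
    [[0,0,0.28],[0,0,0],0],
  ],
)

```text
time: 5.28
tool_pos: [0.5477, 0.2599, 0.1026]
tool_rot: [-0.0, 0.993, 0.118, 0.0]
contact_force: [-0.4, -1.0, 6.4]
gripper_width: 0.003
grasp_force: 3.2
```

Call:
jog_arm(
  targets=[
    [[0,0,-0.5],[0,0,0],0],
    [[0,0,-2],[0,0,0],0],
    [[0,0,-4],[0,0,0],0],
    [[-1.3,2.4,-5.5],[0,0,0],0],
    [[-2.6,4.8,-5.5],[0,0,0],0],
    [[-3.9,7.2,-5.5],[0,0,0],0],
    [[-5.2,9.6,-5.5],[0,0,0],0],
    [[-5.2,9.6,-5.5],[0,0,0],0],
  ],
)

```text
time: 6.28
tool_pos: [0.4754, -0.0062, 0.2387]
tool_rot: [-0.0, 0.993, 0.116, -0.001]
contact_force: [-0.2, 0.1, -0.2]
gripper_width: -0.001
grasp_force: 0.0
```

Call:
jog_arm(
  targets=[
    [[0,0,0],[0,0,0],0],
    [[0,0,0],[0,0,0],0],
  ],
)

```text
time: 6.52
tool_pos: [0.4768, -0.0035, 0.239]
tool_rot: [-0.0, 0.993, 0.118, -0.0]
contact_force: [0.4, 0.2, 0.4]
gripper_width: -0.0
grasp_force: 0.0
```

```bash
cat > k.py <<'E'
import sys
from h import *
h=float(sys.argv[1]); top=np.array(eval(sys.argv[2])); s,R,im,W,ray=wrist(sys.argv[3])
im2,d2=grab_frame("top"); W2=world("top",im2,d2)
for nm,M in(("w",W),("t",W2)):
    m=(abs(M[...,2]-h)<.005)&(np.hypot(M[...,0]-top[0],M[...,1]-top[1])<.03); v,u=np.nonzero(m)
    if m.any(): p=np.nanmedian(M[m],0); print(nm,m.sum(),u.mean().round(1),v.mean().round(1),p.round(4),(R.T@(p-s["tool_pos"])/.025).round(2))
# small key: height now
m=(np.hypot(W2[...,0]-.547,W2[...,1]-.2595)<.008); print("small z",np.median(W2[m],0))
print(s["tool_pos"],s["contact_force"])
E
python3 k.py .143 "[.495,.0005]" pics/w2.png
```

```text
w 1436 320.9 222.6 [ 0.495  -0.0023  0.1426] [0.72 0.13 3.85]
t 49 308.8 208.6 [4.882e-01 4.000e-04 1.434e-01] [ 0.48 -0.04  3.82]
small z [0.546838   0.25871008 0.1082529 ]
[ 0.47682339 -0.00345449  0.23895876] [0.36098222 0.2286656  0.36382798]
```

View pics/w2.png

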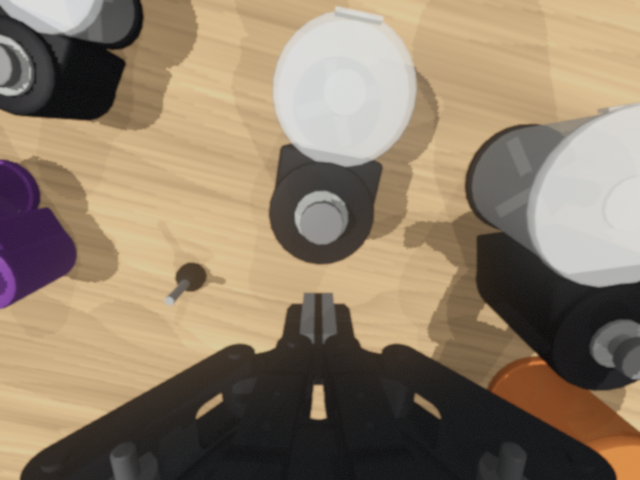

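The medium cap is at (321,222), right ahead of the tool. The small key's top now reads about 108 mm, so it is in.

Call:
jog_arm(
  targets=[
    [[0.72,0.08,0],[0,0,0],0],
    [[0.72,0.08,1.3],[0,0,0],0],
    [[0.72,0.08,2.5],[0,0,0],0],
    [[0.72,0.08,3.2],[0,0,0],0],
    [[0.72,0.08,3.5],[0,0,0],0],
    [[0.72,0.08,3.7],[0,0,0],0],
    [[0.72,0.08,3.8],[0,0,0],0],
    [[0.72,0.08,3.8],[0,0,0],0],
  ],
)

```text
time: 7.62
tool_pos: [0.4954, -0.0018, 0.1449]
tool_rot: [0.0, 0.993, 0.118, 0.0]
contact_force: [0.3, 0.6, -0.6]
gripper_width: 0.001
grasp_force: 0.0
```

Call:
jog_arm(
  targets=[
    [[0,0,0.1],[0,0,0],0],
    [[0,0,0.2],[0,0,0],0],
    [[0,0,0.3],[0,0,0],0],
    [[0,0,0.4],[0,0,0],0],
    [[0,0,0.5],[0,0,0],0],
    [[0,0,0.6],[0,0,0],0],
    [[0,0,0.6],[0,0,0],0],
    [[0,0,0.6],[0,0,0],0],
  ],
)

```text
time: 8.62
tool_pos: [0.4956, -0.0018, 0.1299]
tool_rot: [0.0, 0.993, 0.118, 0.001]
contact_force: [2.4, -0.2, 4.1]
gripper_width: 0.002
grasp_force: 2.3
```

Call:
jog_arm(
  targets=[
    [[0,0,0.05],[0,0,0],0],
    [[0,0,0.1],[0,0,0],0],
    [[0,0,0.1],[0,0,0],0],
    [[0,0,0.1],[0,0,0],0],
  ],
)

```text
time: 9.12
tool_pos: [0.4956, -0.0018, 0.1278]
tool_rot: [0.0, 0.993, 0.118, 0.001]
contact_force: [-0.0, -1.3, 7.6]
gripper_width: 0.002
grasp_force: 3.8
```

Call:
jog_arm(
  targets=[
    [[0,0,-0.5],[0,0,0],0],
    [[0,0,-2],[0,0,0],0],
    [[0,0,-4],[0,0,0],0],
    [[-1,2.3,-5.7],[0,0,0],0],
    [[-2.3,4.6,-5.7],[0,0,0],0],
    [[-3.5,6.9,-5.7],[0,0,0],0],
    [[-4.5,9.2,-5.7],[0,0,0],0],
    [[-4.5,9.2,-5.7],[0,0,0],0],
  ],
)

```text
time: 10.12
tool_pos: [0.4375, -0.2536, 0.2681]
tool_rot: [-0.001, 0.993, 0.116, -0.001]
contact_force: [0.3, -0.5, -0.5]
gripper_width: -0.001
grasp_force: 0.0
```

Call:
jog_arm(
  targets=[
    [[0,0,0],[0,0,0],0],
    [[0,0,0],[0,0,0],0],
  ],
)

```text
time: 10.38
tool_pos: [0.4395, -0.2502, 0.2688]
tool_rot: [-0.001, 0.993, 0.118, -0.0]
contact_force: [-0.7, -0.1, 1.1]
gripper_width: 0.0
grasp_force: 0.0
```

```bash
sed -i 's/^m=.*small z.*/for a,b in((.547,.2595),(.495,-.001)):\n    m=np.hypot(W2[...,0]-a,W2[...,1]-b)<.008; print("z",np.median(W2[m],0))/' k.py; python3 k.py .173 "[.456,-.248]" pics/w3.png
```

```text
w 1441 325.0 224.3 [ 0.4573 -0.2521  0.1726] [0.67 0.25 3.85]
t 1 402.0 221.0 [ 0.4553 -0.2625  0.1682] [0.5  0.64 4.02]
z [0.54672227 0.25939524 0.10830875]
z [4.95407488e-01 2.23075196e-04 1.34677125e-01]
[ 0.43950546 -0.2501692   0.26879764] [-0.72672515 -0.0879546   1.09789604]
```

View pics/w3.png

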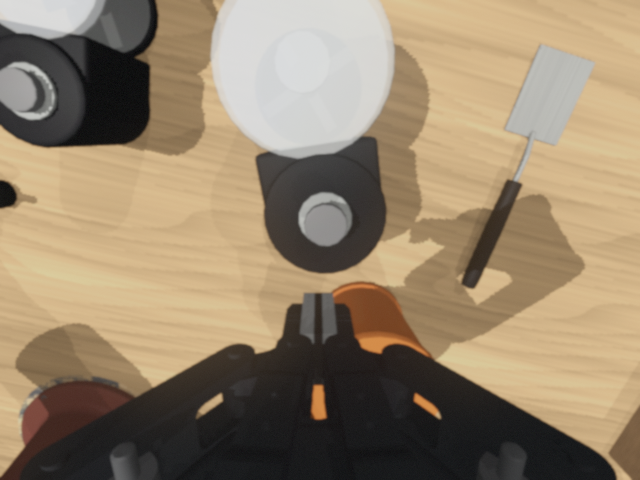

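The large cap is at (325,222), and both pressed keys read low. I'll press the large one the same way.

Call:
jog_arm(
  targets=[
    [[0.68,0.2,0],[0,0,0],0],
    [[0.68,0.2,1.3],[0,0,0],0],
    [[0.68,0.2,2.5],[0,0,0],0],
    [[0.68,0.2,3.2],[0,0,0],0],
    [[0.68,0.2,3.5],[0,0,0],0],
    [[0.68,0.2,3.7],[0,0,0],0],
    [[0.68,0.2,3.8],[0,0,0],0],
    [[0.68,0.2,3.8],[0,0,0],0],
  ],
)

```text
time: 11.48
tool_pos: [0.4574, -0.2528, 0.1749]
tool_rot: [0.0, 0.993, 0.118, 0.0]
contact_force: [-0.2, -0.3, -0.3]
gripper_width: -0.001
grasp_force: 0.0
```

Call:
jog_arm(
  targets=[
    [[0,0,0.1],[0,0,0],0],
    [[0,0,0.2],[0,0,0],0],
    [[0,0,0.3],[0,0,0],0],
    [[0,0,0.4],[0,0,0],0],
    [[0,0,0.5],[0,0,0],0],
    [[0,0,0.6],[0,0,0],0],
    [[0,0,0.65],[0,0,0],0],
    [[0,0,0.65],[0,0,0],0],
  ],
)

```text
time: 12.48
tool_pos: [0.4575, -0.2529, 0.1589]
tool_rot: [0.001, 0.993, 0.118, 0.0]
contact_force: [1.1, -1.7, 5.5]
gripper_width: 0.001
grasp_force: 3.0
```

Call:
jog_arm(
  targets=[
    [[0,0,0.03],[0,0,0],0],
    [[0,0,0.03],[0,0,0],0],
    [[0,0,0.03],[0,0,0],0],
  ],
)

```text
time: 12.85
tool_pos: [0.4575, -0.2529, 0.1584]
tool_rot: [0.001, 0.993, 0.118, 0.0]
contact_force: [-0.1, -1.4, 6.6]
gripper_width: 0.001
grasp_force: 3.3
```

Call:
jog_arm(
  targets=[
    [[0,0,-0.5],[0,0,0],0],
    [[0,0,-2],[0,0,0],0],
    [[0,0,-4],[0,0,0],0],
    [[-0.7,0,-5],[0,0,0],0],
    [[-0.7,0,-5],[0,0,0],0],
    [[-0.7,0,-5],[0,0,0],0],
  ],
)

```text
time: 13.6
tool_pos: [0.4396, -0.256, 0.2804]
tool_rot: [-0.001, 0.993, 0.118, -0.001]
contact_force: [-0.2, 0.0, -0.5]
gripper_width: -0.0
grasp_force: 0.0
```

```bash
python3 k.py .164 "[.457,-.251]" pics/w4.png
```

```text
w 1233 317.4 215.9 [ 0.4572 -0.2522  0.1626] [0.73 0.03 4.71]
z [0.5485218  0.25945656 0.10768518]
z [4.94923629e-01 1.01316339e-04 1.32713477e-01]
[ 0.43956742 -0.25596708  0.28040143] [-0.23112502  0.00534588 -0.52946539]
```

The large key's top is at 162.6 mm, so it is in by about 10 mm. All three keys are in, and the choppers have not moved.

```bash
python3 -c "from plant import *; print(job_done())"
```

```text
the job is handed in; nothing more can be done
None
```

The small, medium and large chopper keys were pressed fully in, in that order. The highest press reading was 7.6 N, the three keys showed no sideways shift in the pictures, and the job is handed in; no verdict came back.

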